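# Third hand at the sprung screwing jig

## Task

Pick up the aluminium alignment block, lay it flat on the jig plate and press one of its short ends squarely against the spring-backed bar, near the bar's free end (the end away from the rigid stop), until the bar is pushed in about half of its travel. Keeping that steady pressure, slide the block along the bar until its side meets the stop. Finish while still holding it there, flat, square, against the stop and with the bar half in, so that a colleague can drive the screw through the bar; never push the bar to the end of its travel, and leave the loose corner bracket, loupe and tape roll where they are.

Things in the scene. Friction and masses are not known exactly. Their poses are not given: they have to be found in the camera images.
- gauge_block: aluminium alignment block, a plain bar 36 (x) x 80 (y, its long axis) x 20 mm (z) with two short pins on top that rise to 32 mm, about 25 mm either side of the middle along y; 0.13 to 0.27 kg. Origin at the centre of its underside, z up. Starts flat on the bench, left of the jig. Either end may go to the bar. Grip it across its 36 mm width.
- jig: screwing jig fixed to the bench: flat aluminium plate 140 (x) x 200 (y) mm, its top 8 mm above the bench; place and yaw vary. Origin at the centre of its underside; x points to the sprung bar and the grey housing behind it (x = 56 to 70 mm, 34 mm high), y to the rigid stop. The plate in front of the bar (x = -70 to +20 mm) is free.
- jig_stop (a point): point on the rigid steel stop, at jig x = 32, y = 50 mm, 19 mm above the bench, on the stop's side that faces the block (-y side). The stop is a block x = 12 to 52, y = 50 to 74 mm in the jig, up to 30 mm above the bench. The 36 mm wide block touches it with its centre at jig y = 32 mm.
- jig_bar (a joint): steel bar along the jig's y, from y = -90 mm (free end) to +48 mm (beside the stop), 14 mm thick, 9 to 31 mm above the bench, front face at jig x = +20 mm when released. The value is how far it is pushed in along the jig's +x, in m: 0 released, 0.020 end of travel. Spring 0.7 N per mm from zero, so half in (0.010) takes about 7 N; it comes back by itself.
- bar_face (a point): point on the front face of the sprung bar, at a small dark screw hole 32 mm along the jig's y and 19 mm above the bench; moves with the bar. The end face of the block is centred on it when the job is done.
- t_bracket: loose die-cast corner bracket, 36 x 38 x 36 mm, bystander; origin at the centre of its underside
- loupe: loose black magnifier loupe, 42 mm across, 40 mm high, bystander; origin at the centre of its underside
- tape_small: loose small roll of tape, 66 mm across, 8 mm high, bystander; origin at the centre of its underside

How it is judged:
By the outcome, as a careful person would: the job done as asked, in the order asked, and still so for the second after the job is handed in, while the arm keeps its last pose, push and grip.
It also fails if it takes over 43 s, if anything falls off the work surface, if the arm or the gripper's body presses on something with over 40 N, if the wrist force passes 120 N, or if a joint passes its speed limit or range.

## Robot

A 7-joint arm with a two-finger parallel gripper is mounted at the origin on a cart in front of the work surface, level with it; the furniture and walls round the work are solid. World frame = base frame: x ahead of the robot, y to its left, z up, the work surface at z = 0. Lengths are in m, angles in rad, forces in N, time in s.
With the tool pointing down it reaches from about 0.4 to 0.9 m from the base axis. Payload 5.6 kg.
Tool frame: the origin (TCP) lies midway between the tips of the shut fingers; the grasp point (between the pads) lies 19 mm behind it; y points along the fingers, z is the direction in which the jaws open and shut, and the axes are right-handed (so a half turn about y gives the same grasp; the last joint's range is limited). The gripper opens to 92 mm and grips with 3 to 60 N. Pads are 20 mm wide; open, the fingers measure 128 mm over their backs; the gripper's body (75 mm by 189 mm) begins 69 mm behind the grasp point.
Start: joints at [-1.308, 0.468, -0.012, 1.603, 0.006, 1.071, -0.056], TCP at [0.196, 0.62, 0.215] pointing down, gripper open.
Joint ranges: [-2.53, 2.53], [-0.31, 2.02], [-1.57, 1.55], [0.28, 2.44], [-1.29, 4.43], [0.15, 1.84], [-2.92, 2.92]. Speed limits (rad/s): [2.57, 2.57, 3.14, 3.14, 3.14, 3.14, 3.14].

## Interface

Orientations are given as a 3x3 rotation matrix whose columns are the frame's x, y, z axes.
In Python, from station import env, effector, solver, viewer, workorder, search_frame, tip_of gives the robot as it stands. Calls block until the motion is done:
- env.reach(position, orientation): joint-space move of the TCP to a pose.
- env.movel(position, frame=None, rate=0.15): straight line of the TCP; frame=None keeps the orientation; rate is the mean speed in m/s.
- env.goto_joints(angles): joint-space move.
- effector.release() and effector.grasp(squeeze=None): open the fingers fully, or close them until they stop; squeeze is the grip in N (None keeps the last).
- env.pause(seconds).
- solver.inverse_kinematics(position, orientation): joint angles nearest the present ones, or None.
- env.sense(): the state.
- viewer.read_camera(name): name is "side" or "top"; returns (picture, depth): 420x560x3 uint8, red, green, blue; 420x560 float32, m along the optical axis (not along the pixel's ray), 0 where there is no reading.
- viewer.camera_info(name): a dict with "intrinsics" (3x3 intrinsics, pixels), "eye" and "rotation" of the camera in the world. Camera axes: x right, y up, looking along -z (the intrinsics and any distortion apply to the point x, -y, -z); pixel columns grow to the right and rows downward; lengths in m; the calibration is good to about 2 mm. A picture is of the moment at which its call begins. camera_info takes no time and is no camera call.
A pose or a line that the arm cannot do raises env.PlanningError and nothing moves.
- workorder.finish_job(): hands the job in, once; it reports no verdict.
Trained networks look in the newest picture that a camera, given by its name, has taken for a name from the list of things; names that differ only in an ending like _2 or _b are one class to them, and where a whole thing is asked for, a point or a joint stands for the part that bears it (a point fixed in the world has none). Each returns a list of dicts, best first, with "score" (0 to 1); they miss things now and then, are a little off and sometimes report something else, mostly with a low value. They report only what shows in the picture. A call takes as long as a camera call.
- search_frame(camera, name): "at" ([x, y, z] in m, in world coordinates, good to about 4 mm: the middle of the surface that is visible of it).
- tip_of(camera, name): "at" ([x, y, z] in m, in world coordinates, good to about 4 mm: a listed point, or the origin of a listed thing).
The state is a dict: "t": time; "joint_positions": joint angles; "joint_velocities": joint speeds; "tau": joint torques, N m; "ee_pos": TCP position; "tcp_rot": TCP orientation; "wrist_force": force on the tool from outside, world axes, zero at the start; "moment": the same for the moment, N m; "gripper_width": finger opening in m.
Only numpy, scipy, OpenCV 4.12 (cv2) and the standard library are available. Lean on these libraries where they do the work, as an engineer would, in place of code of your own. Each camera call takes 0.05 s, during which the arm holds its last target.

## Working session

There is one attempt and no reset: what is moved stays moved. The work goes in short steps, each a Python script; the robot and the scene stay as the last script left them, time stands still between calls to the robot, and variables do not carry over. Pictures are saved under pics/ and viewed, and the job is handed in when it is done.

```bash
ls; mkdir -p pics
python3 - <<'E'
from station import env, viewer, search_frame, tip_of
import cv2, numpy as np
for c in ("top","side"):
    p,d=viewer.read_camera(c); cv2.imwrite(f"pics/{c}0.png",p[:,:,::-1]); np.save(f"pics/{c}0.npy",d)
    i=viewer.camera_info(c); print(c,i)
    for n in ("gauge_block","jig","jig_stop","jig_bar","bar_face"):
        for f in (search_frame,tip_of):
            try: print(n,f.__name__,[(np.round(r["at"],4).tolist(),round(r["score"],2)) for r in f(c,n)][:3])
            except Exception as e: print(n,f.__name__,e)
s=env.sense(); print(s)
E
```

```text
pics
top {'intrinsics': array([[442.43823279,   0.        , 279.44474257],
       [  0.        , 442.43823279, 209.14881142],
       [  0.        ,   0.        ,   1.        ]]), 'eye': array([0.3562885 , 0.05181068, 0.87586657]), 'rotation': array([[-0.00711632,  0.98830122, -0.15234845],
       [-0.9999054 , -0.00523938,  0.01271794],
       [ 0.01177094,  0.15242454,  0.98824501]])}
gauge_block call [([0.4784, 0.1816, 0.0209], 0.71)]
gauge_block call [([0.4778, 0.1805, -0.0017], 0.88)]
jig call [([0.4891, -0.104, 0.0071], 0.98)]
jig call [([0.4872, -0.1059, 0.0008], 0.94), ([0.5024, -0.0782, 0.0177], 0.64)]
jig_stop call [([0.4953, -0.1091, 0.0065], 0.72), ([0.5638, 0.1074, 0.0083], 0.36)]
jig_stop call [([0.5256, -0.062, 0.0185], 0.88)]
jig_bar call [([0.516, -0.1382, 0.0321], 0.57)]
jig_bar call it knows: bar_face, gauge_block, jig, jig_stop, loupe, t_bracket, tape_small
bar_face call [([0.5122, -0.1332, 0.0292], 0.67)]
bar_face call [([0.5017, -0.0756, 0.0198], 0.96), ([0.5631, 0.1035, -0.0003], 0.49)]
side {'intrinsics': array([[517.1310352 ,   0.        , 274.70316916],
     
[... 987 characters left out ...]
07136879, -0.05629979]), 'joint_velocities': array([-0.00073994,  0.0005865 ,  0.00030066, -0.00191335,  0.00087252,
        0.00090227,  0.00119498]), 'tau': array([-1.18977252e-03, -5.20425653e+01, -1.26248208e-02, -2.44049174e+01,
       -5.65462466e-02,  1.13420771e-02,  2.20926006e-05]), 'ee_pos': array([0.1957699 , 0.6198328 , 0.21460468]), 'tcp_rot': array([[ 9.53568432e-01,  6.97271995e-05,  3.01176428e-01],
       [-3.01176432e-01,  5.79989960e-05,  9.53568431e-01],
       [ 4.90217258e-05, -9.99999996e-01,  7.63062009e-05]]), 'wrist_force': array([-0.4424318 ,  0.32438065, -0.24747522]), 'moment': array([ 0.02656076, -0.02393607,  0.0095769 ]), 'gripper_width': 0.09179572540084883}
```

View pics/top0.png

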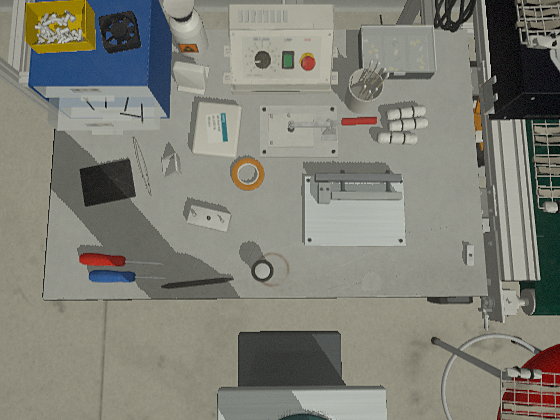

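View pics/side0.png

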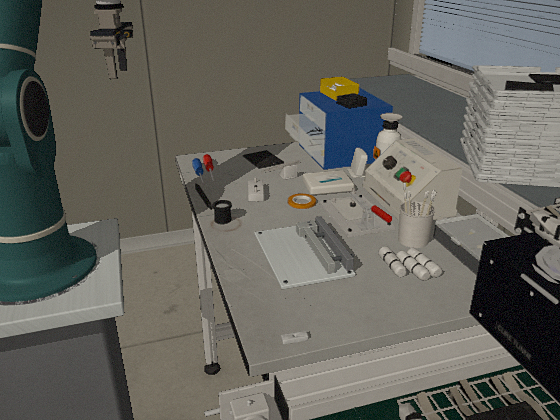

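The top view shows the block near pixel (207,215), the jig at (355,210) with its bar along the top edge and the stop at its left end, the tape at (247,173) and the loupe at (262,269). Next I measure the poses from the depth cloud.

```bash
cat > h.py <<'E'
import numpy as np, cv2
from station import viewer
def cloud(c,d):
    i=viewer.camera_info(c);K=i["intrinsics"]
    v,u=np.mgrid[:d.shape[0],:d.shape[1]]
    P=np.stack([(u-K[0,2])/K[0,0]*d,-(v-K[1,2])/K[1,1]*d,-d],-1)
    W=P@i["rotation"].T+i["eye"]; W[d==0]=np.nan; return W
def proj(c,p):
    i=viewer.camera_info(c);K=i["intrinsics"]
    q=(np.asarray(p)-i["eye"])@i["rotation"]
    return np.array([K[0,0]*q[...,0]/-q[...,2]+K[0,2],K[1,1]*-q[...,1]/-q[...,2]+K[1,2]]).T
E
python3 - <<'E'
from h import *
d=np.load("pics/top0.npy");p=cv2.imread("pics/top0.png");W=cloud("top",d)
def box(u0,u1,v0,v1,z0,z1,name):
    w=W[v0:v1,u0:u1].reshape(-1,3); m=(w[:,2]>z0)&(w[:,2]<z1); q=w[m]
    r=cv2.minAreaRect((q[:,:2]*1000).astype(np.float32)); print(name,len(q),r,np.median(q[:,2]));return q
b=W[225:290,250:300];print("bench z",np.nanmedian(W[240:290,150:230,2]),np.nanmedian(W[255:290,320:400,2]))
print("block top z",W[212:222,195:222,2].round(4)[::3,::4])
print("plate z",W[215:240:6,310:400:15,2].round(4))
print("bar z",W[170:204:3,320:400:12,2].round(4))
for z in (.012,.016): box(178,235,192,238,z,.026,"block")
box(298,412,160,252,.004,.012,"plate");box(298,412,160,252,.004,.06,"jig")
for n,(u0,u1,v0,v1) in {"blk":(175,245,185,245),"jig":(290,420,150,255)}.items():
    k=800//(u1-u0); cv2.imwrite(f"pics/{n}_z.png",cv2.resize(p[v0:v1,u0:u1],None,fx=k,fy=k,interpolation=cv2.INTER_CUBIC)[:600]);print(n,k)
E
```

```text
bench z -0.0013054011272748411 -0.0014242785309990236
block top z [[0.0175 0.0175 0.0196 0.016  0.0192 0.0197 0.0187]
 [0.0267    nan 0.0192 0.017  0.0191 0.0209 0.0185]
 [0.0189 0.0174 0.0193 0.0189 0.0191 0.017  0.0193]
 [0.0189 0.0172 0.0191 0.0179 0.0169 0.0212 0.0173]]
plate z [[0.0066 0.0067 0.0049 0.0051 0.0044 0.0053]
 [0.0052 0.0049 0.0062 0.0054 0.0055 0.0082]
 [0.0035 0.0073 0.0069 0.005  0.0065 0.0071]
 [0.0062 0.0067 0.009  0.0075 0.006  0.0057]
 [0.0069 0.0064 0.0086 0.006  0.0033 0.0071]]
bar z [[ 0.001  -0.0029  0.0221 -0.002  -0.0043 -0.0008 -0.0026]
 [ 0.0333  0.0307  0.0226 -0.0014 -0.0031  0.0004 -0.001 ]
 [ 0.0321  0.032   0.0332  0.0319  0.033   0.0317  0.0328]
 [ 0.0338  0.0295  0.0329  0.0323  0.0313  0.0344  0.0308]
 [ 0.0102  0.0119  0.0214     nan  0.0118  0.015   0.0148]
 [ 0.0312  0.0066  0.0225  0.0069  0.0067  0.0071  0.0078]
 [ 0.0283  0.0075  0.0234  0.0064  0.0056  0.0033  0.0059]
 [ 0.0293  0.0084  0.0241  0.0047  0.0085  0.0045  0.0056]
 [ 0.0276  0.0289  0.0284  0.0298  0.0297  0.0281  0.0294]
 [ 0.0292  0.0297  0.0291  0.0278  0.0302  0.0296  0.0285]
 [ 0.0284  0.0048  0.0097  0.009   0.0115  0.0128  0.0144]
 [ 0.0178  0.0054  0.008   0.0047  0.0078  0.0073  0.0051]]
block 747 ((471.69580078125, 179.817138671875), (80.45381164550781, 36.20797348022461), 76.03348541259766) 0.018676538227748507
block 708 ((471.6864929199219, 179.73228454589844), (80.07147216796875, 36.192176818847656), 76.00149536132812) 0.018780087610239082
plate 5126 ((491.96429443359375, -111.00050354003906), (205.66444396972656, 149.71066284179688), 89.05492401123047) 0.0064676557320187955
jig 6869 ((491.96429443359375, -111.00050354003906), (205.66444396972656, 149.71066284179688), 89.05492401123047) 0.007138559050539617
blk 11
jig 6
```

```bash
ls pics
```

```text
blk_z.png
jig_z.png
side0.npy
side0.png
top0.npy
top0.png
```

View pics/jig_z.png

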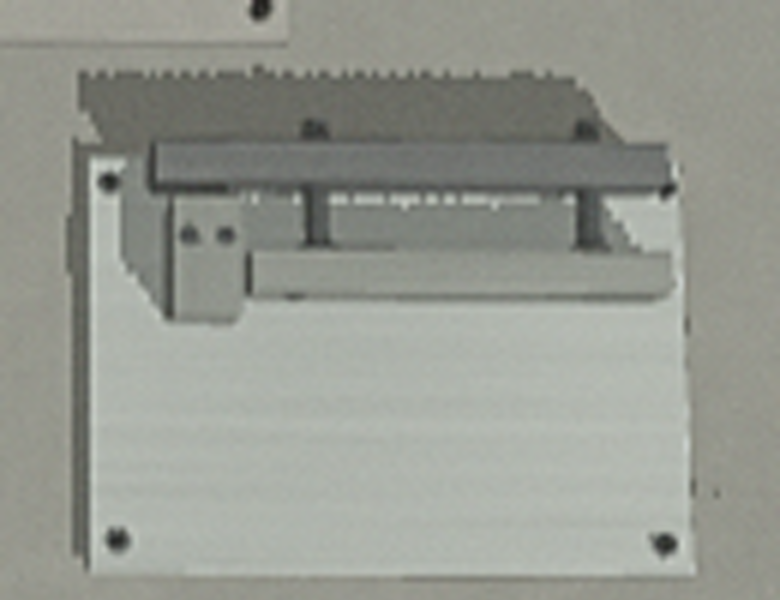

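View pics/blk_z.png

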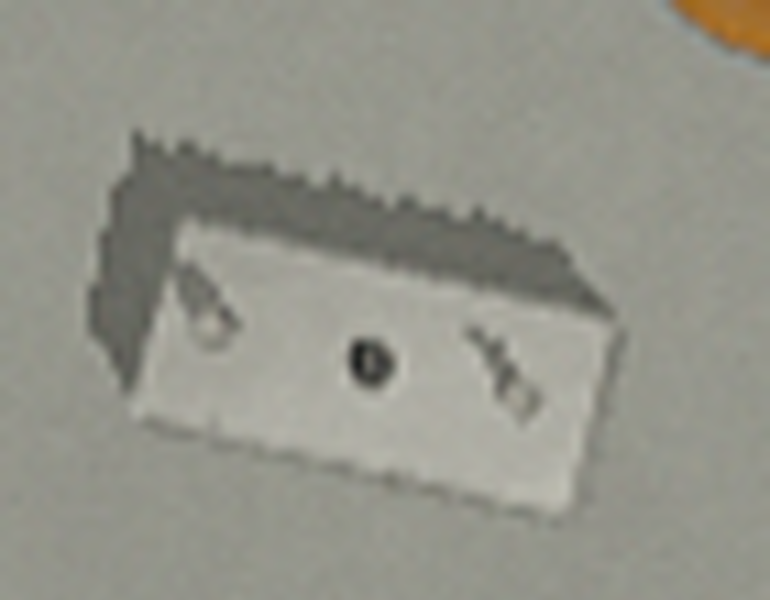

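The zoomed crops show the plate's front edge at crop row ~574, the bar's front top edge at row ~296 and the stop's inner face at column ~243. Next I fit these edges to sub-pixel accuracy and intersect them with the known heights.

```bash
cat >> h.py <<'E'
def unproj(c,uv,z):
    i=viewer.camera_info(c);K=i["intrinsics"];uv=np.atleast_2d(uv)
    r=np.c_[(uv[:,0]-K[0,2])/K[0,0],-(uv[:,1]-K[1,2])/K[1,1],-np.ones(len(uv))]@i["rotation"].T
    return i["eye"]+r*((z-i["eye"][2])/r[:,2])[:,None]
def edge(g,a,b,hw=3,n=None):
    """subpixel max-gradient points along line a->b (pixels), robust line; returns refined endpoints"""
    a=np.array(a,float);b=np.array(b,float);L=np.linalg.norm(b-a);t=(b-a)/L;nn=np.array([-t[1],t[0]])
    s=np.arange(0,L,.5);o=np.arange(-hw,hw+.01,.1)
    X=(a+s[:,None]*t)[:,None,:]+o[None,:,None]*nn
    I=cv2.remap(cv2.GaussianBlur(g,(0,0),.7),X[...,0].astype(np.float32),X[...,1].astype(np.float32),cv2.INTER_CUBIC)
    G=np.abs(np.gradient(I,axis=1));k=G.argmax(1);ok=(k>1)&(k<len(o)-2)
    w=G**4*(np.abs(np.arange(len(o))[None]-k[:,None])<8); off=(w*o).sum(1)/w.sum(1)
    P=np.stack([s[ok],off[ok]],1).astype(np.float32)
    vx,vy,x0,y0=cv2.fitLine(P,cv2.DIST_HUBER,0,.01,.01).ravel()
    f=lambda q:y0+(q-x0)*vy/vx
    res=np.median(np.abs(P[:,1]-f(P[:,0])))
    return a+f(0)*nn,b+f(L)*nn,res
E
python3 - <<'E'
from h import *
g=cv2.cvtColor(cv2.imread("pics/top0.png"),cv2.COLOR_BGR2GRAY).astype(np.float32)
J=lambda x,y:((x+.5)/6+290-.5,(y+.5)/6+150-.5)
B=lambda x,y:((x+.5)/11+175-.5,(y+.5)/11+185-.5)
def show(n,a,b,z):
    p,q,r=edge(g,a,b);w=unproj("top",[p,q],z);dd=w[1]-w[0]
    print(n,w[:,:2].round(4).tolist(),"ang",np.degrees(np.arctan2(dd[1],dd[0])).round(2),"res",round(float(r),2));return w
show("plate front",J(110,573),J(670,575),.008)
show("plate left",J(90,200),J(90,550),.008)
show("plate right",J(685,300),J(692,550),.008)
show("bar front",J(265,296),J(650,297),.031)
show("bar back",J(340,250),J(560,250),.031)
show("housing front",J(260,188),J(640,188),.034)
show("housing back",J(170,143),J(650,145),.034)
show("stop right",J(243,260),J(243,315),.030)
show("stop left",J(170,200),J(168,315),.030)
show("stop bottom",J(178,320),J(236,320),.030)
for n,a,b,z in [("blk far",(200,222),(600,312),.02),("blk near",(150,418),(560,515),.02),("blk left",(180,230),(135,400),.02),("blk right",(615,330),(570,500),.02)]:
    show(n,B(*a),B(*b),z)
for n,pt in (("pinL",(210,332)),("pinR",(522,405)),):print(n,unproj("top",B(*pt),.032))
print("hole",unproj("top",B(372,363),.02))
print("block c by corners",unproj("top",[B(180,222),B(615,318),B(570,515),B(132,412)],.02).mean(0))
E
```

```text
plate front [[0.4177, -0.0147], [0.4169, -0.1984]] ang -90.26 res 0.05
plate left [[0.543, -0.0096], [0.426, -0.0079]] ang 179.16 res 0.02
plate right [[0.5081, -0.2072], [0.4248, -0.2059]] ang 179.15 res 0.16
bar front [[0.5043, -0.0646], [0.5031, -0.1896]] ang -90.56 res 0.04
bar back [[0.5209, -0.0894], [0.5195, -0.161]] ang -91.08 res 0.14
housing front [[0.5395, -0.0635], [0.5382, -0.1872]] ang -90.61 res 0.06
housing back [[0.5558, -0.0346], [0.5555, -0.1913]] ang -90.11 res 0.1
stop right [[0.5181, -0.0622], [0.5001, -0.057]] ang 163.89 res 0.34
stop left [[0.5381, -0.036], [0.5001, -0.0352]] ang 178.93 res 0.02
stop bottom [[0.497, -0.0364], [0.4966, -0.0552]] ang -91.12 res 0.03
blk far [[0.4977, 0.2104], [0.4806, 0.1393]] ang -103.59 res 0.14
blk near [[0.4632, 0.2183], [0.4458, 0.1457]] ang -103.48 res 0.1
blk left [[0.4966, 0.2144], [0.4661, 0.2214]] ang 167.01 res 0.07
blk right [[0.4783, 0.1373], [0.4479, 0.1443]] ang 167.16 res 0.06
pinL [[0.47640648 0.20594558 0.032     ]]
pinR [[0.46324881 0.15135414 0.032     ]]
hole [[0.47241376 0.17938884 0.02      ]]
block c by corners [0.47180467 0.17900788 0.02      ]
```

```bash
cat >> h.py <<'E'
from station import env, effector, solver
JC=np.array([.487,-.1077]); JY=np.radians(-.65)
BC=np.array([.472,.1793]); BY=np.radians(-13.5)
BACK=.010
ZG=.005
def rot(a):
    c,s=np.cos(a),np.sin(a); return np.array([[s,0,c],[-c,0,s],[0,-1,0.]])
def jw(x,y,z):
    c,s=np.cos(JY),np.sin(JY); return np.array([JC[0]+c*x-s*y,JC[1]+s*x+c*y,z])
def jf(f):
    c,s=np.cos(JY),np.sin(JY); return np.array([c*f[0]+s*f[1],-s*f[0]+c*f[1],f[2]])
def jp(p):
    p=np.array(p,float); p[:2]-=JC; return jf(p)
E
python3 - <<'E'
from h import *
rear=np.array([-np.sin(BY),np.cos(BY)])  # block +y
for name,gr,pr in (("A",BY,JY+np.pi/2),("A2",BY+np.pi,JY-np.pi/2),("B",BY,JY-np.pi/2),("B2",BY+np.pi,JY+np.pi/2)):
    sgn=1 if name[0]=="A" else -1
    g=BC+sgn*BACK*rear
    q=solver.inverse_kinematics([*g,ZG],rot(gr)); q1=solver.inverse_kinematics([*g,.10],rot(gr))
    q2=[solver.inverse_kinematics(jw(x-.04-BACK,y,z),rot(pr)) for x,y,z in ((.01,-.06,.1),(.01,-.06,.013),(.03,.032,.013))]
    f=lambda q:None if q is None else np.round(q,2).tolist()
    print(name,f(q),f(q1));[print("   ",f(k)) for k in q2]
print(env.sense()["t"])
E
```

```text
A [-0.76, 0.59, 0.39, 2.09, -0.43, 0.54, -0.3] [-0.83, 0.42, 0.47, 2.06, -0.28, 0.73, -0.42]
    [-0.21, 0.38, 0.6, 2.14, -0.33, 0.71, 2.17]
    [0.07, 0.52, 0.26, 2.16, -0.27, 0.5, 2.1]
    [-0.12, 0.51, 0.25, 2.17, -0.26, 0.49, 1.89]
A2 [-0.3, 0.57, -0.18, 2.06, 0.19, 0.53, 2.29] [-0.33, 0.4, -0.14, 2.03, 0.08, 0.72, 2.39]
    [-0.51, 0.51, 1.01, 2.16, -0.62, 0.79, -0.68]
    [-0.37, 0.66, 0.83, 2.18, -0.84, 0.65, -0.52]
    [-0.45, 0.6, 0.67, 2.18, -0.69, 0.58, -0.85]
B [-0.73, 0.58, 0.39, 2.11, -0.43, 0.53, -0.26] [-0.81, 0.4, 0.48, 2.08, -0.28, 0.72, -0.39]
    [-0.51, 0.51, 1.01, 2.16, -0.62, 0.79, -0.68]
    [-0.37, 0.66, 0.83, 2.18, -0.84, 0.65, -0.52]
    [-0.45, 0.6, 0.67, 2.18, -0.69, 0.58, -0.85]
B2 [-0.27, 0.56, -0.17, 2.08, 0.19, 0.51, 2.33] [-0.32, 0.38, -0.12, 2.05, 0.07, 0.71, 2.43]
    [-0.21, 0.38, 0.6, 2.14, -0.33, 0.71, 2.17]
    [0.07, 0.52, 0.26, 2.16, -0.27, 0.5, 2.1]
    [-0.12, 0.51, 0.25, 2.17, -0.26, 0.49, 1.89]
1.0
```

```bash
sed -i 's/^ZG=.*/ZG=.003/' h.py
python3 - <<'E'
from h import *
rear=np.array([-np.sin(BY),np.cos(BY)]); g=BC-BACK*rear
env.reach([*g,.12],rot(BY)); print(env.sense()["t"])
p,d=viewer.read_camera("top"); cv2.imwrite("pics/top1.png",p[:,:,::-1])
env.movel([*g,ZG],rate=.12); s=env.sense(); print(s["t"],s["ee_pos"],s["wrist_force"])
effector.grasp(45); s=env.sense(); print(s["t"],s["ee_pos"],s["wrist_force"],s["moment"],s["gripper_width"])
E
```

```text
2.9333
4.1083 [0.47018852 0.16972649 0.00353503] [0.3515662  0.01911677 0.43313537]
4.9917 [0.46993911 0.16951893 0.00303317] [ 0.93930595 -0.34663659  0.26097809] [-0.04943801 -0.05871404  0.01680365] 0.035668917538184235
```

Run:
```python
from h import *
p0=env.sense()["ee_pos"]
env.movel([p0[0],p0[1],.09],rate=.12); s=env.sense(); print(s["t"],s["wrist_force"],s["gripper_width"])
env.reach(jw(.006-.04-BACK,-.062,.08),rot(JY-np.pi/2)); s=env.sense(); print(s["t"],s["ee_pos"],jp(s["ee_pos"]),s["wrist_force"],s["moment"])
env.movel(jw(.006-.04-BACK,-.062,.020),rate=.1); s=env.sense();print(s["t"],jp(s["ee_pos"]),s["wrist_force"],s["moment"])
for c in ("top","side"):
    p,d=viewer.read_camera(c); cv2.imwrite(f"pics/{c}2.png",p[:,:,::-1]); np.save(f"pics/{c}2.npy",d)
p=cv2.imread("pics/side2.png")[180:320,210:400];cv2.imwrite("pics/side2z.png",cv2.resize(p,None,fx=4,fy=4,interpolation=cv2.INTER_CUBIC))
p=cv2.imread("pics/top2.png")[140:260,280:440];cv2.imwrite("pics/top2z.png",cv2.resize(p,None,fx=5,fy=5,interpolation=cv2.INTER_CUBIC))
```

```text
5.8667 [ 0.60226116 -0.21531018 -2.10792457] 0.035410153420576566
7.15 [ 0.44292209 -0.16762118  0.07979869] [-0.04339531 -0.06041737  0.07979869] [ 1.0600494   0.12227737 -2.41864516] [0.04348549 0.15691497 0.0143424 ]
7.9 [-0.04367149 -0.06211967  0.02023945] [-0.07090926  0.9878914  -1.75875468] [-0.03576802  0.1976507  -0.04252071]
```

View pics/side2z.png

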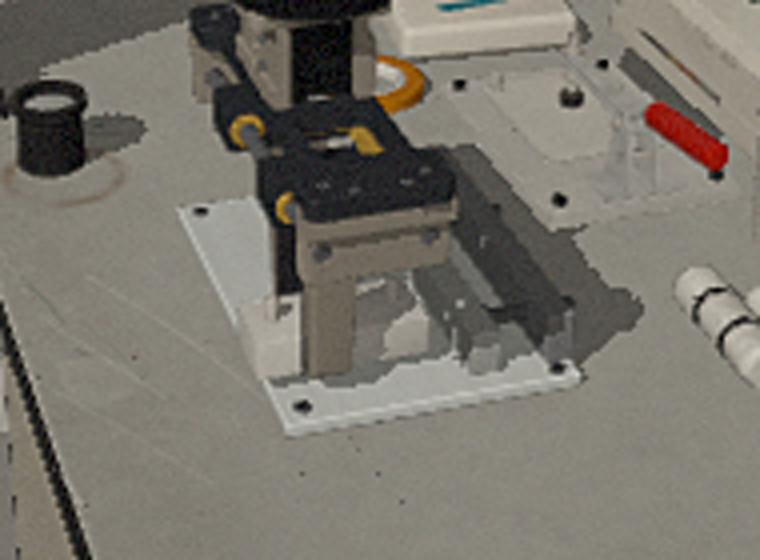

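View pics/top2z.png

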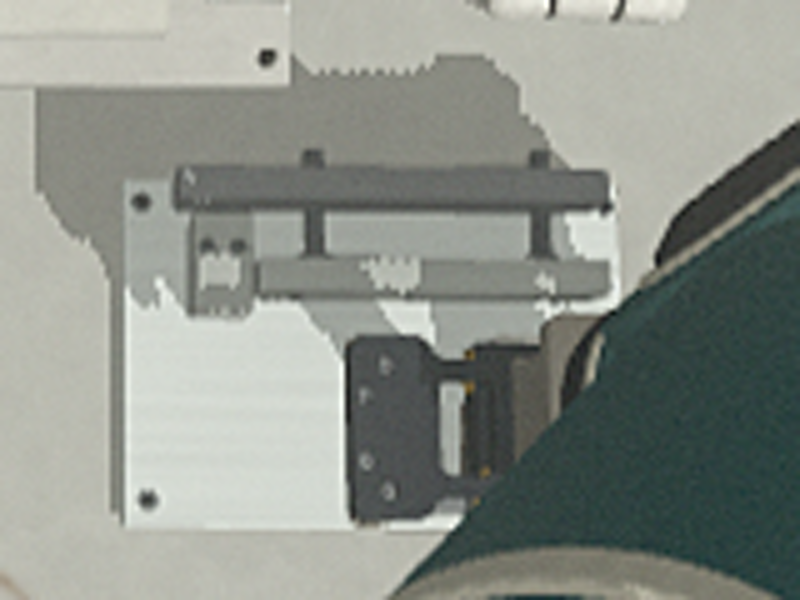

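```bash
cat >> h.py <<'E'
def F(n=5,dt=.01):
    a=[]
    for _ in range(n):
        a.append(np.r_[env.sense()["wrist_force"],env.sense()["moment"]]); env.pause(dt)
    a=np.array(a); return a.mean(0),a.std(0)
E
python3 - <<'E'
from h import *
import json
x0,y0=.006-.04-BACK,-.062
env.movel(jw(x0,y0,.0125),rate=.03); env.pause(.1)
f0,sd=F(8); print("f0",f0.round(2),sd.round(2)); 
z=.0125
while z>.0085:
    z-=.0005; env.movel(jw(x0,y0,z),rate=.02); f,_=F(3); s=env.sense()
    print(round(s["t"],2),round(z,4),s["ee_pos"][2].round(4),(f-f0)[:3].round(2),(f-f0)[3:].round(3))
    if f[2]-f0[2]>3: break
json.dump(dict(f0=f0.tolist(),z=z),open("st.json","w"))
E
```

```text
f0 [ 0.1   0.07 -2.38 -0.01  0.18  0.01] [0.51 0.33 0.57 0.02 0.03 0.03]
8.84 0.012 0.012 [ 0.01 -0.46 -0.02] [-0.014  0.004  0.004]
9.12 0.0115 0.0115 [ 0.37 -0.34  0.13] [-0.009 -0.034 -0.015]
9.39 0.011 0.011 [ 0.33 -0.11  2.01] [-0.012  0.    -0.01 ]
9.67 0.0105 0.011 [-2.32  0.92  9.15] [ 0.147  0.415 -0.004]
```

Run:
```python
from h import *
import json
st=json.load(open("st.json"));f0=np.array(st["f0"])
y0=-.062;z=.0109
off=.04+BACK
env.movel(jw(.006-off,y0,z),rate=.02);f,_=F(5);print("settle",(f-f0)[:3].round(2))
log=[]
for xf in (.012,.016,.018,.020,.022,.024,.026):
    env.movel(jw(xf-off,y0,z),rate=.04);f,_=F(10,.01);s=env.sense();q=jp(s["ee_pos"]);g=jf((f-f0)[:3])
    log.append([xf,q[0]+off,g[0],g[1],g[2]]);print(round(s["t"],2),xf,(q[0]+off).round(4),(q[1]).round(4),q[2].round(4),g.round(2),(f-f0)[3:].round(3))
    if g[0]<-8: break
json.dump(dict(f0=f0.tolist(),z=z,log=log),open("st.json","w"))
```

```text
settle [-1.    0.17  4.83]
10.34 0.012 0.0115 -0.0622 0.011 [-3.04  0.18  7.93] [-0.042  0.619 -0.033]
10.68 0.016 0.0152 -0.0623 0.011 [-4.15 -0.26  9.07] [-0.063  0.828 -0.029]
11.01 0.018 0.0166 -0.0623 0.011 [-5.66 -0.11 11.26] [-0.091  1.169 -0.041]
11.34 0.02 0.0186 -0.0623 0.011 [-5.38 -0.4  11.19] [-0.091  1.16  -0.059]
11.68 0.022 0.0206 -0.0624 0.011 [-5.35  0.12 10.87] [-0.094  1.138 -0.05 ]
12.01 0.024 0.0226 -0.0624 0.011 [-5.27 -0.34 10.67] [-0.081  1.161 -0.048]
12.34 0.026 0.0241 -0.0624 0.011 [-6.81 -0.27 12.41] [-0.073  1.418 -0.045]
```

Run:
```python
from h import *
import json
st=json.load(open("st.json"));f0=np.array(st["f0"]);log=[]
y0=-.062;z=.0109
off=.04+BACK
def rep(xf):
    f,_=F(10,.01);s=env.sense();q=jp(s["ee_pos"]);g=jf((f-f0)[:3])
    log.append([xf,q[0]+off,g[0],g[1],g[2]]);print(round(s["t"],2),xf,round(z,4),(q[0]+off).round(4),(q[1]).round(4),q[2].round(4),g.round(2),(f-f0)[3:].round(3));return g
for _ in range(4):
    g=rep(.026)
    if g[2]<5: break
    z+=.0003;env.movel(jw(.026-off,y0,z),rate=.02)
c,d=viewer.read_camera("top");cv2.imwrite("pics/top3.png",c[:,:,::-1]);np.save("pics/top3.npy",d)
c,d=viewer.read_camera("side");cv2.imwrite("pics/side3.png",c[:,:,::-1]);np.save("pics/side3.npy",d)
cv2.imwrite("pics/side3z.png",cv2.resize(cv2.imread("pics/side3.png")[220:300,250:370],None,fx=6,fy=6,interpolation=cv2.INTER_CUBIC))
cv2.imwrite("pics/top3z.png",cv2.resize(cv2.imread("pics/top3.png")[140:260,280:440],None,fx=5,fy=5,interpolation=cv2.INTER_CUBIC))
st.update(z=z);json.dump(st,open("st.json","w"))
```

```text
12.43 0.026 0.0109 0.0241 -0.0623 0.011 [-6.87 -0.06 12.48] [-0.107  1.41  -0.037]
12.76 0.026 0.0112 0.0252 -0.0623 0.011 [-4.84 -1.34  5.67] [-0.31   1.012 -0.056]
13.09 0.026 0.0115 0.0261 -0.0618 0.0113 [-2.12 -1.28 -0.03] [-0.251  0.479 -0.034]
```

View pics/side3z.png

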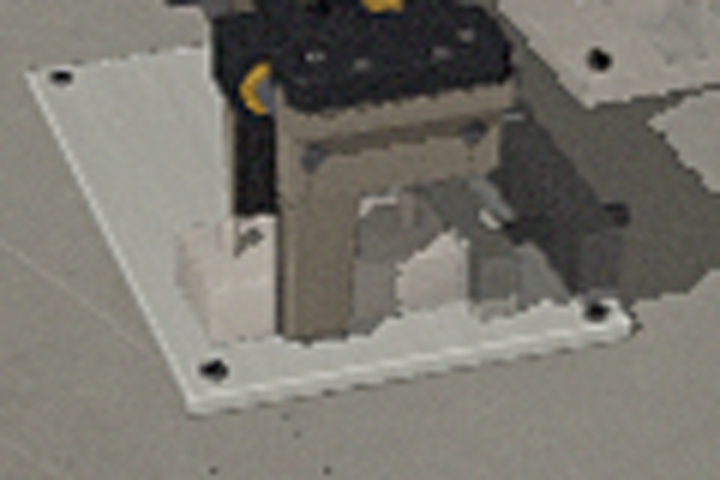

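View pics/top3z.png

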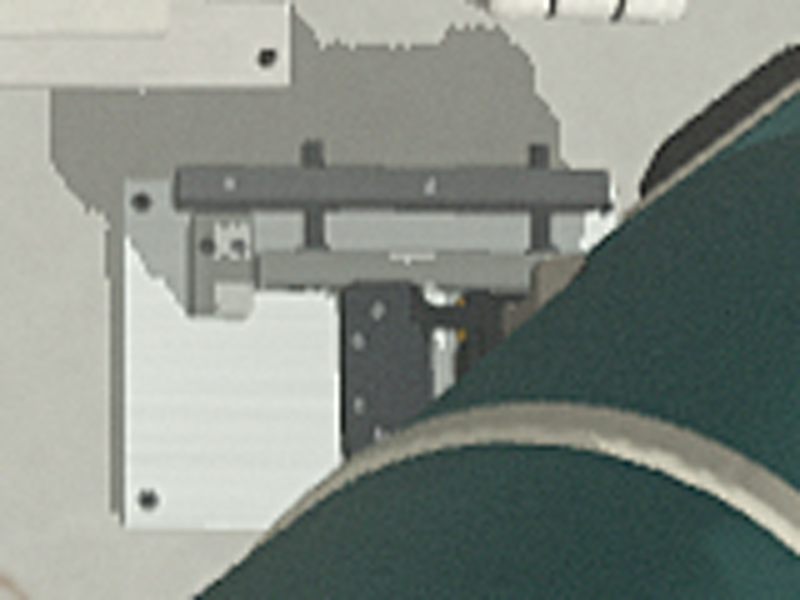

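```bash
cat >> h.py <<'E'
def barpos(img):
    g=cv2.cvtColor(img,cv2.COLOR_BGR2GRAY).astype(np.float32)
    out={}
    for n,a,b,z in (("back",(348,191.),(382,191.),.031),("front",(334,198.5),(346,198.5),.009)):
        p,q,r=edge(g,a,b,hw=5);w=unproj("top",[p,q],z);out[n]=(round(float(jp(w.mean(0))[0])*1000,2),round(float(r),2))
    return out
E
python3 - <<'E'
from h import *
for k in (0,2,3): print(k,barpos(cv2.imread(f"pics/top{k}.png")))
W0=[np.load(f"pics/top{k}.npy") for k in (0,2,3)]
# depth-based: bar-top points, z .026-.034, jig x range
for d in W0:
    w=cloud("top",d)[185:206,340:388].reshape(-1,3); J=np.array([jp(p) for p in w if p[2]>.025 and p[2]<.034]); 
    print(len(J),np.percentile(J[:,0],[5,50,95]).round(4))
gs=[cv2.cvtColor(cv2.imread(f"pics/top{k}.png"),cv2.COLOR_BGR2GRAY) for k in (0,2,3)]
for g in gs: print(g[164:204,342].tolist()); print(g[164:184,384:390].mean(1).round().tolist())
E
```

```text
0 {'back': (33.48, 0.1), 'front': (20.82, 0.01)}
2 {'back': (34.03, 0.13), 'front': (20.85, 0.03)}
3 {'back': (32.01, 1.09), 'front': (24.71, 0.07)}
353 [0.0208 0.0269 0.0333]
347 [0.021  0.027  0.0333]
335 [0.0235 0.0306 0.0372]
[106, 107, 105, 109, 111, 102, 77, 68, 63, 88, 119, 116, 111, 112, 113, 114, 89, 80, 82, 82, 86, 85, 80, 85, 85, 82, 65, 114, 152, 145, 147, 149, 149, 147, 141, 128, 163, 180, 177, 174]
[133.0, 120.0, 113.0, 113.0, 108.0, 104.0, 90.0, 78.0, 75.0, 84.0, 113.0, 118.0, 117.0, 116.0, 118.0, 120.0, 112.0, 84.0, 90.0, 110.0]
[137, 134, 137, 136, 142, 125, 79, 84, 85, 100, 108, 106, 109, 107, 105, 106, 82, 89, 86, 84, 83, 85, 83, 87, 83, 84, 81, 109, 142, 136, 134, 138, 138, 133, 114, 114, 146, 163, 158, 151]
[166.0, 148.0, 143.0, 143.0, 136.0, 132.0, 105.0, 95.0, 94.0, 96.0, 107.0, 107.0, 110.0, 106.0, 109.0, 107.0, 94.0, 82.0, 90.0, 108.0]
[141, 140, 143, 139, 105, 84, 91, 89, 87, 101, 115, 111, 109, 109, 110, 103, 91, 90, 91, 86, 91, 90, 93, 88, 85, 97, 131, 141, 140, 139, 142, 142, 129, 120, 194, 225, 218, 216, 217, 214]
[140.0, 140.0, 138.0, 142.0, 132.0, 99.0, 97.0, 101.0, 98.0, 97.0, 109.0, 110.0, 111.0, 110.0, 111.0, 108.0, 94.0, 81.0, 93.0, 110.0]
```

```bash
cat >> h.py <<'E'
import json
off=.04+BACK
class S: pass
def servo(st,xt,yc,n=3,fzt=3.5,v=.04,tol=.0003,nf=8):
    """command so actual front=xt; yc = commanded jig y; regulate fz"""
    f0=np.array(st["f0"])
    for i in range(n):
        env.movel(jw(st["xc"]-off,yc,st["z"]),rot(JY-np.pi/2),rate=v)
        f,_=F(nf,.01);s=env.sense();q=jp(s["ee_pos"]);g=jf((f-f0)[:3]);m=(f-f0)[3:]
        x=q[0]+off
        print(f'{s["t"]:.2f} cmd {st["xc"]:.4f} {yc:.4f} {st["z"]:.4f} act {x:.4f} {q[1]:.4f} {q[2]:.4f} F {g.round(2)} M {m.round(2)} w {s["gripper_width"]:.4f}')
        if i<n-1 or n==1:
            st["xc"]+=float(np.clip(xt-x,-.002,.002))*.8
            st["z"]+=float(np.clip((g[2]-fzt)*.00003,-.0002,.0003))
    st["y"]=yc; json.dump(st,open("st.json","w")); return x,q[1],g
E
python3 - <<'E'
from h import *
st=json.load(open("st.json"));st["xc"]=.028;st["z"]=.0114
servo(st,.0295,-.062,3)
servo(st,.0324,-.062,4)
c,d=viewer.read_camera("top");cv2.imwrite("pics/top4.png",c[:,:,::-1]);np.save("pics/top4.npy",d)
print(barpos(c[:,:,::-1].copy()))
w=cloud("top",d)[185:206,340:388].reshape(-1,3); J=np.array([jp(p) for p in w if p[2]>.025 and p[2]<.034]); 
print(len(J),np.percentile(J[:,0],[5,50,95]).round(4))
c,d=viewer.read_camera("side");cv2.imwrite("pics/side4.png",c[:,:,::-1]);np.save("pics/side4.npy",d)
cv2.imwrite("pics/side4z.png",cv2.resize(cv2.imread("pics/side4.png")[220:300,250:370],None,fx=6,fy=6,interpolation=cv2.INTER_CUBIC))
cv2.imwrite("pics/top4z.png",cv2.resize(cv2.imread("pics/top4.png")[140:260,280:440],None,fx=5,fy=5,interpolation=cv2.INTER_CUBIC))
E
```

```text
13.51 cmd 0.0280 -0.0620 0.0114 act 0.0278 -0.0618 0.0113 F [-3.3  -0.53  0.73] M [-0.08  0.68  0.02] w 0.0358
13.82 cmd 0.0294 -0.0620 0.0113 act 0.0291 -0.0619 0.0113 F [-4.05 -0.29  1.27] M [0.   0.87 0.05] w 0.0355
14.14 cmd 0.0297 -0.0620 0.0113 act 0.0295 -0.0619 0.0112 F [-4.45  0.39  1.96] M [0.08 0.97 0.08] w 0.0355
14.46 cmd 0.0297 -0.0620 0.0113 act 0.0296 -0.0619 0.0112 F [-4.47  0.41  1.56] M [0.14 1.   0.08] w 0.0355
14.78 cmd 0.0313 -0.0620 0.0112 act 0.0310 -0.0619 0.0111 F [-5.52  0.55  2.78] M [0.17 1.11 0.1 ] w 0.0354
15.09 cmd 0.0324 -0.0620 0.0112 act 0.0319 -0.0619 0.0111 F [-6.22  0.16  2.8 ] M [0.18 1.24 0.08] w 0.0358
15.41 cmd 0.0328 -0.0620 0.0111 act 0.0322 -0.0619 0.0111 F [-6.09  0.24  3.19] M [0.18 1.29 0.09] w 0.0353
{'back': (30.47, 0.27), 'front': (30.72, 0.03)}
326 [0.0294 0.0368 0.0432]
```

View pics/side4z.png

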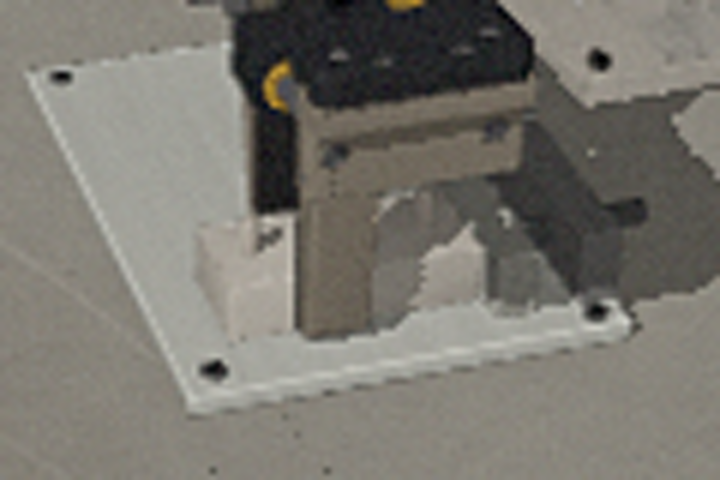

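View pics/top4z.png

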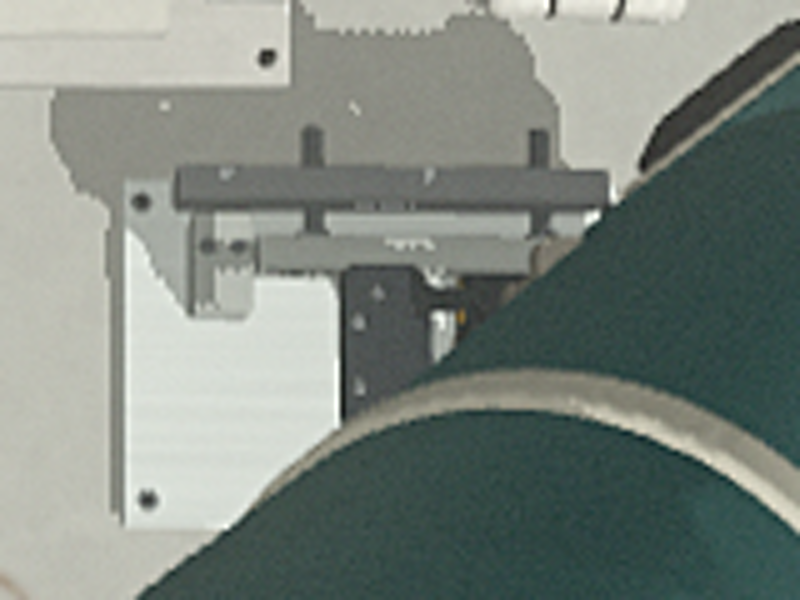

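Run:
```python
from h import *
st=json.load(open("st.json"))
for y in (-.055,-.035,-.015,.004,.018):
    x,yy,g=servo(st,.0323,y,1)
    if abs(g[1])>10 or x>.036: break
c,d=viewer.read_camera("top");cv2.imwrite("pics/top5.png",c[:,:,::-1]);np.save("pics/top5.npy",d)
cv2.imwrite("pics/top5z.png",cv2.resize(c[140:260,280:440,::-1],None,fx=5,fy=5,interpolation=cv2.INTER_CUBIC))
```

```text
15.90 cmd 0.0328 -0.0550 0.0111 act 0.0321 -0.0559 0.0111 F [-6.02 -1.87  1.64] M [-0.37  1.33 -0.02] w 0.0351
16.62 cmd 0.0329 -0.0350 0.0111 act 0.0323 -0.0363 0.0111 F [-6.28 -2.9   1.78] M [-0.62  1.37 -0.07] w 0.0358
17.33 cmd 0.0329 -0.0150 0.0110 act 0.0323 -0.0164 0.0111 F [-6.69 -3.08  1.98] M [-0.68  1.38 -0.09] w 0.0359
18.02 cmd 0.0329 0.0040 0.0110 act 0.0324 0.0026 0.0111 F [-6.22 -3.16  3.07] M [-0.72  1.38 -0.11] w 0.0353
18.59 cmd 0.0328 0.0180 0.0110 act 0.0324 0.0167 0.0111 F [-6.21 -3.16  2.7 ] M [-0.73  1.37 -0.11] w 0.0356
```

View pics/top5z.png

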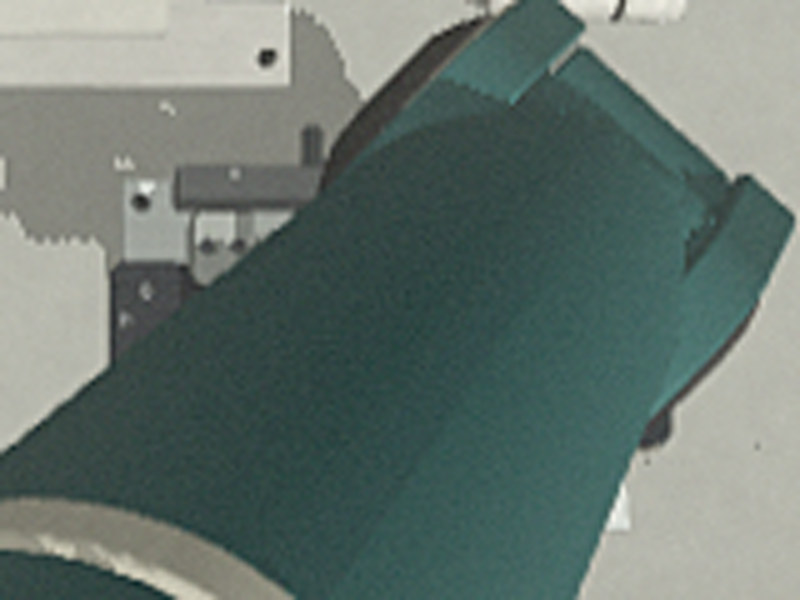

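Run:
```python
from h import *
st=json.load(open("st.json"))
ys=[.026,.029]+list(np.arange(.0305,.040,.001))
for y in ys:
    x,yy,g=servo(st,.0323,float(y),1,v=.03)
    if g[1]<-6.5: break
```

```text
19.12 cmd 0.0327 0.0260 0.0110 act 0.0323 0.0244 0.0111 F [-6.17 -3.98  3.39] M [-0.84  1.36 -0.12] w 0.0353
19.44 cmd 0.0327 0.0290 0.0110 act 0.0323 0.0274 0.0111 F [-6.49 -3.94  3.16] M [-0.88  1.39 -0.14] w 0.0357
19.76 cmd 0.0327 0.0305 0.0109 act 0.0323 0.0287 0.0111 F [-6.57 -4.7   3.79] M [-1.01  1.41 -0.12] w 0.0356
20.07 cmd 0.0327 0.0315 0.0110 act 0.0323 0.0296 0.0111 F [-6.39 -4.49  3.2 ] M [-1.04  1.4  -0.12] w 0.0358
20.39 cmd 0.0327 0.0325 0.0109 act 0.0323 0.0305 0.0111 F [-6.3  -5.33  3.79] M [-1.06  1.44 -0.12] w 0.0357
20.71 cmd 0.0327 0.0335 0.0110 act 0.0323 0.0307 0.0111 F [-6.52 -6.46  2.52] M [-1.51  1.46 -0.24] w 0.0357
21.02 cmd 0.0328 0.0345 0.0109 act 0.0322 0.0307 0.0111 F [-6.92 -9.15  3.  ] M [-1.95  1.53 -0.26] w 0.0359
```

Run:
```python
from h import *
from station import tip_of
for c in ("top","side"):
    p,d=viewer.read_camera(c);cv2.imwrite(f"pics/{c}6.png",p[:,:,::-1]);np.save(f"pics/{c}6.npy",d)
    for n in ("gauge_block","bar_face","jig_stop"):
        print(c,n,[(jp(r["at"]).round(4).tolist(),round(r["score"],2)) for r in tip_of(c,n)][:2])
cv2.imwrite("pics/side6z.png",cv2.resize(cv2.imread("pics/side6.png")[190:290,240:380],None,fx=5,fy=5,interpolation=cv2.INTER_CUBIC))
s=env.sense();print(s["t"],s["tcp_rot"].round(4).tolist(),np.degrees(np.arctan2(s["tcp_rot"][1,2],s["tcp_rot"][0,2])))
# side face of the block
for tag,z0,z1 in (("side6",.012,.026),):
    w=cloud("side",np.load(f"pics/{tag}.npy")); 
    q=np.array([jp(p) for p in w.reshape(-1,3) if np.isfinite(p).all() and .3<p[0]<.6 and -.25<p[1]<0 and z0<p[2]<z1])
    for xa in np.arange(-.055,.05,.005):
        m=(q[:,0]>xa)&(q[:,0]<xa+.005)&(q[:,1]<.03)&(q[:,1]>-.0)
        print(xa.round(3),m.sum(),np.percentile(q[m,1],[10,50,90]).round(4) if m.sum() else "")
```

```text
top gauge_block []
top bar_face []
top jig_stop [([0.0353, 0.0465, 0.0158], 0.92)]
side gauge_block [([-0.0058, 0.0331, 0.0071], 0.9)]
side bar_face [([0.0351, 0.0292, 0.0194], 0.62)]
side jig_stop [([0.0363, 0.0458, 0.0176], 0.88)]
21.425 [[-0.9999, 0.0007, -0.0155], [0.0155, -0.0047, -0.9999], [-0.0008, -1.0, 0.0047]] -90.88725835187768
-0.055 0 
-0.05 26 [0.0113 0.0138 0.0278]
-0.045 16 [0.0099 0.0117 0.0175]
-0.04 16 [0.0106 0.0119 0.0137]
-0.035 14 [0.0103 0.0119 0.0138]
-0.03 21 [0.0019 0.0082 0.0127]
-0.025 4 [0.0006 0.0007 0.0012]
-0.02 1 [0.0003 0.0003 0.0003]
-0.015 4 [0.0001 0.0002 0.0012]
-0.01 2 [0.0098 0.0103 0.0108]
-0.005 12 [0.0104 0.012  0.0132]
-0.0 18 [0.0096 0.0115 0.0144]
0.005 17 [0.0093 0.011  0.0131]
0.01 16 [0.0094 0.011  0.0141]
0.015 18 [0.0098 0.0115 0.0149]
0.02 15 [0.0088 0.0113 0.0131]
0.025 15 [0.0094 0.0113 0.0143]
0.03 20 [0.0025 0.0075 0.015 ]
0.035 0 
0.04 0 
0.045 0
```

View pics/side6z.png

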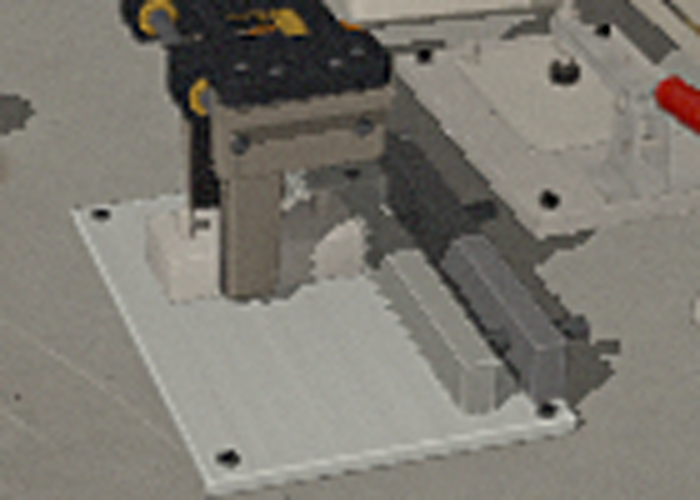

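Run:
```python
from h import *
def fit(P):  # P Nx2, y as function of x robust
    vx,vy,x0,y0=cv2.fitLine((P*1000).astype(np.float32),cv2.DIST_HUBER,0,.01,.01).ravel(); return np.degrees(np.arctan2(vy,vx)),x0,y0
def jcl(cam,f):
    w=cloud(cam,np.load(f)); w=w.reshape(-1,3); w=w[np.isfinite(w).all(1)]; w=w[(w[:,0]>.3)&(w[:,0]<.65)&(w[:,1]>-.27)&(w[:,1]<.05)]
    return np.array([jp(p) for p in w])
for cam,k in (("side",0),("side",6),("top",0),("top",2)):
    q=jcl(cam,f"pics/{cam}{k}.npy")
    m=(q[:,2]>.026)&(q[:,2]<.034)&(q[:,1]<.045)&(q[:,1]>-.085)&(q[:,0]>.016)&(q[:,0]<.048)
    if k==6: m&=(q[:,1]<.0)
    a=fit(q[m][:,:2]); print(cam,k,"bar ang-90",(a[0]%180-90).round(2),m.sum())
    if k!=6:
        m=(q[:,2]>.026)&(q[:,2]<.038)&(q[:,1]<.06)&(q[:,1]>-.08)&(q[:,0]>.05)&(q[:,0]<.075)
        a=fit(q[m][:,:2]); print("   housing",(a[0]%180-90).round(2),m.sum())
q=jcl("side","pics/side6.npy")
side=(q[:,2]>.012)&(q[:,2]<.025)&(q[:,1]>.007)&(q[:,1]<.0165)&(q[:,0]>-.045)&(q[:,0]<.028)&~((q[:,0]>-.031)&(q[:,0]<-.005))
a=fit(q[side][:,:2]);print("block side ang",a,side.sum())
P=q[side]; A=np.c_[P[:,0],P[:,2],np.ones(len(P))]; 
for it in range(4):
    r=np.linalg.lstsq(A,P[:,1],rcond=None)[0]; e=P[:,1]-A@r; k=np.abs(e)<2.5*np.median(np.abs(e))+1e-4; A,P=A[k],P[k]
C=np.linalg.inv(A.T@A)*e.var(); print("plane slope deg",np.degrees(r[:2]).round(2),"sd",np.degrees(np.sqrt(np.diag(C)[:2])).round(2),len(P))
# rear/front z of block top
t=(q[:,1]>.014)&(q[:,1]<.045)&(q[:,2]>.0235)&(q[:,2]<.032)
for xa in np.arange(-.05,.035,.01):
    m=t&(q[:,0]>xa)&(q[:,0]<xa+.01);print(xa.round(3),m.sum(),np.median(q[m,2]).round(4) if m.sum() else "")
```

```text
side 0 bar ang-90 -0.24 294
   housing 0.62 347
side 6 bar ang-90 -0.23 198
top 0 bar ang-90 0.44 467
   housing 0.25 530
top 2 bar ang-90 0.34 472
   housing 0.13 528
block side ang (np.float32(-0.3535121), np.float32(-4.0491085), np.float32(11.459797)) 134
plane slope deg [-0.99 -1.19] sd [0.26 1.68] 117
-0.05 40 0.0271
-0.04 37 0.0278
-0.03 26 0.0274
-0.02 0 
-0.01 2 0.0268
0.0 30 0.0273
0.01 43 0.0272
0.02 27 0.0274
0.03 45 0.0299
```

```bash
python3 - <<'E'
import re
s=open("h.py").read()
s=s.replace('rot(JY-np.pi/2),rate=v','rot(JY+np.radians(st.get("dy",0))-np.pi/2),rate=v')
open("h.py","w").write(s)
E
python3 - <<'E'
from h import *
st=json.load(open("st.json"));st["dy"]=.45
for i in range(2): servo(st,.0323,.0342,1,v=.03)
s=env.sense();print(np.degrees(np.arctan2(s["tcp_rot"][1,2],s["tcp_rot"][0,2])))
p,d=viewer.read_camera("side");cv2.imwrite("pics/side7.png",p[:,:,::-1]);np.save("pics/side7.npy",d)
cv2.imwrite("pics/side7z.png",cv2.resize(cv2.imread("pics/side7.png")[225:290,255:335],None,fx=9,fy=9,interpolation=cv2.INTER_CUBIC))
E
```

```text
21.74 cmd 0.0328 0.0342 0.0109 act 0.0324 0.0304 0.0111 F [-6.59 -8.95  3.12] M [-1.94  1.5  -0.3 ] w 0.0354
22.06 cmd 0.0327 0.0342 0.0109 act 0.0324 0.0304 0.0111 F [-6.37 -8.88  2.96] M [-1.95  1.49 -0.27] w 0.0355
-90.43578853052067
```

View pics/side7z.png

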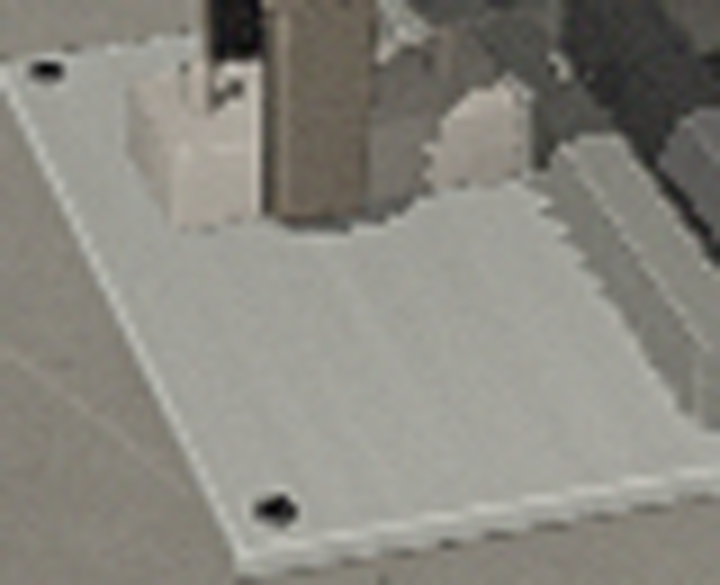

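Run:
```python
from h import *
Z=lambda x,y:((x+.5)/9+255-.5,(y+.5)/9+225-.5)
for k in (6,7):
    g=cv2.cvtColor(cv2.imread(f"pics/side{k}.png"),cv2.COLOR_BGR2GRAY).astype(np.float32)
    p,q,r=edge(g,Z(255,548),(348,273),hw=3);w=unproj("side",[p,q],.008);dd=w[1]-w[0];print(k,"plate near edge",np.degrees(np.arctan2(dd[1],dd[0])).round(2),round(float(r),2))
    p,q,r=edge(g,Z(20,95),Z(225,520),hw=3);w=unproj("side",[p,q],.008);dd=w[1]-w[0];print(k,"plate front edge",np.degrees(np.arctan2(dd[1],dd[0])).round(2)+90,round(float(r),2))
    a=edge(g,Z(190,229),Z(255,219),hw=2);b=edge(g,Z(450,186),Z(525,178),hw=2)
    w=unproj("side",[a[0],a[1],b[0],b[1]],.008);m=[w[:2].mean(0),w[2:].mean(0)];dd=m[1]-m[0]
    print(k,"block base",np.degrees(np.arctan2(dd[1],dd[0])).round(2),a[2],b[2],[jp(x).round(4).tolist() for x in w])
    P=unproj("side",[Z(170,228)],.008)
    f=unproj("side",[edge(g,Z(600,140),Z(700,255),hw=2)[0],edge(g,Z(600,140),Z(700,255),hw=2)[1]],.031);dd=f[1]-f[0];print("bar top?",np.degrees(np.arctan2(dd[1],dd[0])).round(2)+90)
def jcl(cam,f):
    w=cloud(cam,np.load(f)); w=w.reshape(-1,3); w=w[np.isfinite(w).all(1)]; w=w[(w[:,0]>.3)&(w[:,0]<.65)&(w[:,1]>-.27)&(w[:,1]<.05)]
    return np.array([jp(p) for p in w])
q=jcl("side","pics/side7.npy")
side=(q[:,2]>.012)&(q[:,2]<.025)&(q[:,1]>.007)&(q[:,1]<.0165)&(q[:,0]>-.045)&(q[:,0]<.028)&~((q[:,0]>-.031)&(q[:,0]<-.005))
P=q[side]; A=np.c_[P[:,0],P[:,2],np.ones(len(P))]
for it in range(4):
    r=np.linalg.lstsq(A,P[:,1],rcond=None)[0]; e=P[:,1]-A@r; k=np.abs(e)<2.5*np.median(np.abs(e))+1e-4; A,P=A[k],P[k]
print("block side slope (jig)",np.degrees(r[0]).round(2),"+JY",np.degrees(r[0]+JY).round(2))
```

```text
6 plate near edge 0.55 0.21
6 plate front edge -0.7099999999999937 0.04
6 block base -4.71 0.39253616 0.14909989 [[-0.0439, 0.0145, 0.008], [-0.0292, 0.0145, 0.008], [0.0146, 0.0103, 0.008], [0.0319, 0.0101, 0.008]]
bar top? 0.6400000000000006
7 plate near edge -0.07 0.2
7 plate front edge -0.7399999999999949 0.03
7 block base -3.1 0.27037185 0.059427112 [[-0.0438, 0.0152, 0.008], [-0.0301, 0.0103, 0.008], [0.0146, 0.0104, 0.008], [0.0319, 0.0099, 0.008]]
bar top? 0.7399999999999949
block side slope (jig) 0.31 +JY -0.34
```

Run:
```python
from h import *
st=json.load(open("st.json"));st["dy"]=.32;st["xc"]+=.0003
for i in range(3): servo(st,.0326,.0342,1,v=.03)
s=env.sense();print(np.degrees(np.arctan2(s["tcp_rot"][1,2],s["tcp_rot"][0,2])),s["wrist_force"])
for c in("top","side"):
    p,d=viewer.read_camera(c);cv2.imwrite(f"pics/{c}8.png",p[:,:,::-1]);np.save(f"pics/{c}8.npy",d)
def jcl(f):
    w=cloud("side",np.load(f)); w=w.reshape(-1,3); w=w[np.isfinite(w).all(1)]; w=w[(w[:,0]>.3)&(w[:,0]<.65)&(w[:,1]>-.27)&(w[:,1]<.05)]
    return np.array([jp(p) for p in w])
for k in (0,8):
    q=jcl(f"pics/side{k}.npy")
    m=(q[:,2]>.027)&(q[:,2]<.034)&(q[:,1]<-.01)&(q[:,1]>-.08)&(q[:,0]>.015)&(q[:,0]<.050)
    print(k,m.sum(),np.percentile(q[m,0],[5,25,50,75,95]).round(4))
    g=cv2.cvtColor(cv2.imread(f"pics/side{k}.png"),cv2.COLOR_BGR2GRAY).astype(np.float32)
    # predicted front-top bar edge for displacement dx: gradient score
    best=[]
    G=cv2.GaussianBlur(g,(0,0),.7)
    for dx in np.arange(-.004,.02,.0002):
        ys=np.linspace(-.08,-.02,60)
        a=proj("side",np.array([jw(.020+dx-.001,y,.031) for y in ys]));b=proj("side",np.array([jw(.020+dx+.001,y,.031) for y in ys]))
        sm=lambda p:cv2.remap(G,p[:,0].astype(np.float32).reshape(1,-1),p[:,1].astype(np.float32).reshape(1,-1),cv2.INTER_LINEAR)
        best.append((float((sm(b)-sm(a)).mean()),dx))
    best.sort(reverse=True);print([(round(x,1),round(y,4)) for x,y in best[:4]])
cv2.imwrite("pics/side8z.png",cv2.resize(cv2.imread("pics/side8.png")[190:290,240:380],None,fx=5,fy=5,interpolation=cv2.INTER_CUBIC))
```

```text
22.43 cmd 0.0330 0.0342 0.0109 act 0.0324 0.0305 0.0111 F [-7.17 -8.81  4.06] M [-1.94  1.63 -0.22] w 0.0357
22.74 cmd 0.0331 0.0342 0.0109 act 0.0324 0.0305 0.0111 F [-7.41 -9.1   4.2 ] M [-1.94  1.73 -0.21] w 0.0355
23.06 cmd 0.0333 0.0342 0.0109 act 0.0324 0.0305 0.0111 F [-8.17 -8.58  4.41] M [-1.94  1.78 -0.2 ] w 0.0358
-90.55356237072101 [-8.28717248 -8.88339277  2.73505494]
0 161 [0.0221 0.0246 0.0282 0.0321 0.0349]
[(13.1, np.float64(0.0198)), (11.9, np.float64(0.0196)), (10.6, np.float64(0.0194)), (9.3, np.float64(0.0192))]
8 161 [0.0305 0.033  0.0366 0.0406 0.0438]
[(8.4, np.float64(0.0096)), (8.3, np.float64(0.0098)), (8.2, np.float64(0.0094)), (8.1, np.float64(0.01))]
```

View pics/side8z.png

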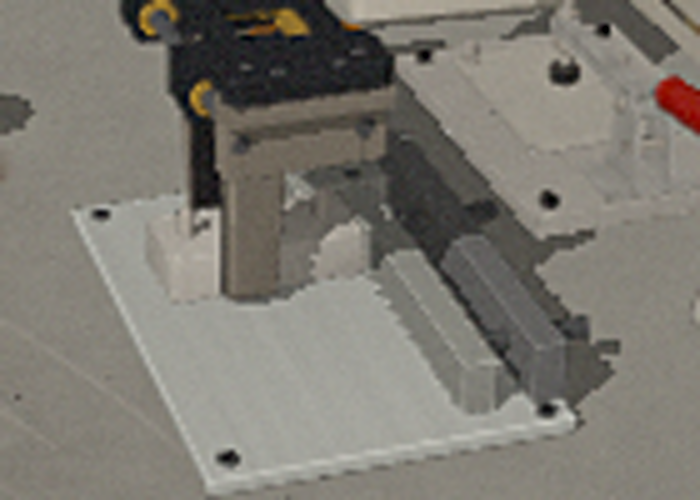

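View pics/top8.png

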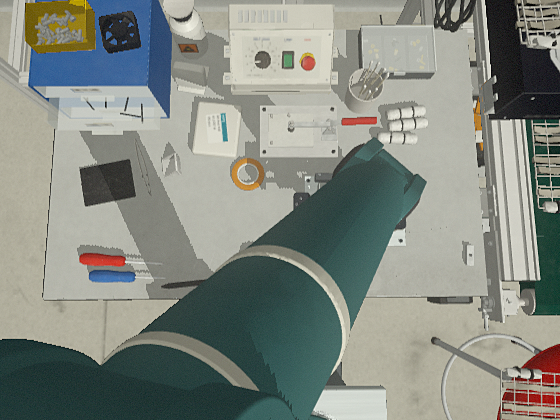

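Run:
```python
from h import *
def jcl(cam,f):
    w=cloud(cam,np.load(f)); w=w.reshape(-1,3); w=w[np.isfinite(w).all(1)]; w=w[(w[:,0]>.3)&(w[:,0]<.65)&(w[:,1]>-.27)&(w[:,1]<.05)]
    return np.array([jp(p) for p in w])
for k in (0,2,3,4,6,7,8):
    q=jcl("side",f"pics/side{k}.npy"); o=[]
    for ya,yb in ((-.088,-.06),(-.06,-.035),(-.035,-.01),(-.088,-.01)):
        m=(q[:,2]>.0275)&(q[:,2]<.036)&(q[:,1]<yb)&(q[:,1]>ya)&(q[:,0]>.010)&(q[:,0]<.050)
        o.append((int(m.sum()),round(float(np.mean(q[m,0]))*1000,2) if m.sum() else None))
    print(k,o)
# rod end + bar in top near stop (left rod at u~342)
for k in (0,2,4,5,6,8):
    try:g=cv2.cvtColor(cv2.imread(f"pics/top{k}.png"),cv2.COLOR_BGR2GRAY)
    except Exception: continue
    print(k,"rod",g[160:180,341:344].mean(1).round().astype(int).tolist())
```

```text
0 [(69, 28.32), (57, 28.32), (53, 28.15), (179, 28.27)]
2 [(66, 28.15), (58, 28.33), (10, 28.82), (134, 28.28)]
3 [(97, 26.51), (35, 28.38), (0, None), (132, 27.0)]
4 [(103, 30.76), (39, 32.42), (0, None), (142, 31.21)]
6 [(71, 37.02), (59, 36.77), (53, 37.04), (183, 36.94)]
7 [(71, 37.38), (51, 37.1), (55, 37.25), (177, 37.26)]
8 [(70, 36.97), (55, 36.82), (52, 36.86), (177, 36.89)]
0 rod [149, 144, 114, 105, 106, 107, 105, 107, 108, 102, 72, 63, 62, 87, 119, 115, 111, 113, 117, 115]
2 rod [138, 138, 135, 138, 136, 135, 136, 137, 138, 125, 77, 80, 84, 96, 108, 108, 108, 108, 108, 104]
4 rod [140, 141, 143, 143, 136, 105, 85, 84, 87, 83, 86, 87, 86, 98, 113, 109, 111, 111, 113, 107]
5 rod [134, 133, 135, 135, 124, 93, 72, 74, 74, 75, 75, 75, 76, 91, 105, 103, 102, 97, 97, 87]
6 rod [69, 60, 62, 61, 63, 61, 65, 72, 76, 79, 76, 65, 63, 64, 66, 66, 64, 64, 67, 66]
8 rod [70, 55, 60, 61, 63, 61, 65, 67, 77, 83, 75, 67, 61, 67, 67, 63, 64, 63, 66, 64]
```

Run:
```python
from h import *
st=json.load(open("st.json"));st["xc"]=.0337
servo(st,.0332,.0322,1,v=.03)
for i in range(3): servo(st,.0332,.0325,1,v=.03)
for i in range(2): servo(st,.0332,.0338,1,v=.03) if i==0 else servo({**st},.0332,.0338,1,v=.03)
s=env.sense();print(np.degrees(np.arctan2(s["tcp_rot"][1,2],s["tcp_rot"][0,2])))
p,d=viewer.read_camera("side");cv2.imwrite("pics/side9.png",p[:,:,::-1]);np.save("pics/side9.npy",d)
w=cloud("side",d).reshape(-1,3); w=w[np.isfinite(w).all(1)]; w=w[(w[:,0]>.3)&(w[:,0]<.65)&(w[:,1]>-.27)&(w[:,1]<.05)]
q=np.array([jp(p) for p in w])
m=(q[:,2]>.0275)&(q[:,2]<.036)&(q[:,1]<-.01)&(q[:,1]>-.088)&(q[:,0]>.010)&(q[:,0]<.050);print(m.sum(),q[m,0].mean()*1000-28.27)
t=(q[:,1]>.014)&(q[:,1]<.045)&(q[:,2]>.0235)&(q[:,2]<.032)
for a,b in ((-.05,-.03),(.0,.025)):
    k=t&(q[:,0]>a)&(q[:,0]<b);print(a,k.sum(),np.median(q[k,2]).round(4))
```

```text
23.48 cmd 0.0337 0.0322 0.0109 act 0.0325 0.0303 0.0110 F [-8.47 -4.83  6.1 ] M [-0.97  1.83 -0.11] w 0.0354
23.79 cmd 0.0342 0.0325 0.0110 act 0.0325 0.0303 0.0110 F [-9.39 -5.32  6.65] M [-1.14  2.07 -0.1 ] w 0.0357
24.11 cmd 0.0348 0.0325 0.0111 act 0.0325 0.0304 0.0110 F [-10.81  -5.66   7.33] M [-1.17  2.3  -0.11] w 0.0360
24.43 cmd 0.0354 0.0325 0.0112 act 0.0329 0.0304 0.0110 F [-11.02  -5.66   6.45] M [-1.17  2.36 -0.11] w 0.0355
24.74 cmd 0.0356 0.0338 0.0113 act 0.0328 0.0305 0.0111 F [-11.85  -8.08   5.67] M [-1.79  2.45 -0.19] w 0.0355
25.06 cmd 0.0359 0.0338 0.0114 act 0.0328 0.0305 0.0111 F [-12.08  -8.51   5.71] M [-1.78  2.57 -0.18] w 0.0359
-90.55392707442907
176 9.259524438658598
-0.05 75 0.0273
0.0 78 0.0272
```

Run:
```python
from h import *
st=json.load(open("st.json"));f=lambda:None
for xc,z in ((.0354,.0115),(.0346,.0115)):
    st["xc"]=xc;st["z"]=z; servo(st,xc,.0338,1,v=.03)
a=env.sense()["ee_pos"];env.pause(1.0)
st["xc"]=.0346;st["z"]=.0115
b=env.sense()["ee_pos"];print("drift mm",(b-a)*1000)
F0=np.array(st["f0"]);g,_=F(8);print(jf((g-F0)[:3]).round(2),jp(b).round(4))
for c in ("side","top"):
    p,d=viewer.read_camera(c);cv2.imwrite(f"pics/{c}10.png",p[:,:,::-1])
    if c=="side":
        w=cloud("side",d).reshape(-1,3); w=w[np.isfinite(w).all(1)]; w=w[(w[:,0]>.3)&(w[:,0]<.65)&(w[:,1]>-.27)&(w[:,1]<.05)]
        q=np.array([jp(p) for p in w])
        m=(q[:,2]>.0275)&(q[:,2]<.036)&(q[:,1]<-.01)&(q[:,1]>-.088)&(q[:,0]>.010)&(q[:,0]<.050);print(m.sum(),q[m,0].mean()*1000-28.27)
        t=(q[:,1]>.014)&(q[:,1]<.045)&(q[:,2]>.0235)&(q[:,2]<.032)
        for a,b in ((-.05,-.03),(.0,.025)):
            k=t&(q[:,0]>a)&(q[:,0]<b);print(a,k.sum(),np.median(q[k,2]).round(4))
```

```text
25.43 cmd 0.0354 0.0338 0.0115 act 0.0328 0.0305 0.0111 F [-10.55  -8.58   2.86] M [-1.84  2.21 -0.2 ] w 0.0355
25.74 cmd 0.0346 0.0338 0.0115 act 0.0328 0.0305 0.0112 F [-8.19 -8.41  0.67] M [-1.85  1.82 -0.21] w 0.0358
drift mm [-0.00234387 -0.03657624  0.00251975]
[-7.99 -8.23  0.85] [-0.0172  0.0305  0.0112]
176 9.252412584801338
-0.05 72 0.0271
0.0 80 0.0272
```

Run:
```python
from h import *
from station import workorder
st=json.load(open("st.json"));st["xc"]=.0348;st["z"]=.01135
x,y,g=servo(st,.0348,.0338,1,v=.03)
env.pause(.3);s=env.sense();print(s["t"],jp(s["ee_pos"]).round(4),np.abs(s["joint_velocities"]).max())
if x<.0345 and g[2]>.5 and g[1]<-5: print(workorder.finish_job())
```

```text
27.23 cmd 0.0348 0.0338 0.0114 act 0.0328 0.0305 0.0111 F [-9.3  -8.52  2.76] M [-1.81  2.01 -0.21] w 0.0358
27.525 [-0.0172  0.0305  0.0111] 0.002351915665806656
the job is handed in; nothing more can be done
None
```

The job is handed in at about 27.5 s, with the arm still holding the block on the jig against the bar and the stop. I gripped the block across its width and laid it flat on the plate. I pressed its end on the bar near the free end until the bar was about 9.9 mm in (top camera). Then I slid it along the bar under steady pressure until its side met the stop.

**Last checks:**
- **Push on the bar:** The side-camera depth puts the bar 9.3 mm in. That camera reads slightly low: at the end of the slide it showed 8.7 to 9.0 mm, where the top view had just shown about 9.4. Both are well short of the 20 mm end of travel. The push is 9.3 N rather than 7 N; I put the excess down to friction at the stop and the plate.
- **Against the stop:** The side force is about 8.5 N, of which about 3 to 4 N was already sliding friction. The arm drifted less than 0.04 mm over a 1 s hold.
- **Flat:** The block's top is level within about 0.1 mm between front and rear, with about 2.8 N down on the plate.
- **Square:** The tool yaw is −0.55°. My estimates of the jig yaw disagreed, from about −0.3° to −1.1°, so I can only claim square to about half a degree. A sharper check from the block's base edge was too blurred to use.
- **Bystanders:** I kept the moves clear of the tape, loupe and bracket. The tape looks unmoved in a late top view, but the arm hid the loupe there, and I made no separate final check of the loupe or bracket.

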